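Cover two microscope objectives with the dust covers that fit

TASK

Two microscope lenses stand nose up on the bench with two loose grey dust covers near them, one cover slightly wider than the other. Put each cover, mouth down, over the lens it fits - the narrow cover goes only over the slim lens, the broad cover belongs on the wide lens - so that both are fully home on the lens holders, upright and let go.

Things in the scene. Friction and masses are not known exactly. Their poses are not given: they have to be found in the camera images.
- narrow_cover_centre (a point): Loose grey plastic dust cover: plain round can, closed top, mouth down on the bench. Outside diameter 40, inside 34, height 64 mm (top 5, wall 3 mm thick), about 45 g. The narrower of the two covers; it will not pass over the wide lens's barrel. Point: its centre, on the axis half-way up (32 mm above the lower rim); z up along the axis.
- broad_cover_centre (a point): Loose grey plastic dust cover: plain round can, closed top, mouth down on the bench. Outside diameter 48, inside 42, height 64 mm (top 5, wall 3 mm thick), about 45 g. The broader of the two covers. Point: its centre, on the axis half-way up (32 mm above the lower rim); z up along the axis.
- slim_objective_seat (a point): Microscope lens, nose up, black barrel, silver conical nose, fixed in a round dark steel holder (72 mm diameter, 12 mm high) bolted to the bench. Barrel diameter 30 for 26 mm above the holder, then tapering to a flat tip of 12 mm, 52 mm above the holder. The slimmer of two equally tall lenses. Point: on the lens axis at the holder's flat top, where a fitted cover's rim rests; z up.
- wide_objective_seat (a point): Microscope lens, nose up, black barrel, silver conical nose, fixed in a round dark steel holder (72 mm diameter, 12 mm high) bolted to the bench. Barrel diameter 38 for 26 mm above the holder, then tapering to a flat tip of 14 mm, 52 mm above the holder. The wider of two equally tall lenses. Point: on the lens axis at the holder's flat top, where a fitted cover's rim rests; z up.
Things that resemble listed ones, but are neither listed nor needed, are in the scene too. What is shaped like the part that bears broad_cover_centre but blue or purple is not meant. Leave any green look-alike of the part that bears narrow_cover_centre alone.

How it is judged:
By the outcome, as a careful person would: the job done as asked, in the order asked, and still so for the second after the job is handed in, with the robot touching nothing.
It also fails if it takes over 64 s, if anything falls off the work surface, if the arm or the gripper's body presses on something with over 40 N, if the wrist force passes 120 N, or if a joint passes its speed limit or range.

ROBOT

A 6-joint arm with a two-finger parallel gripper is mounted at the origin on the work surface. World frame = base frame: x ahead of the robot, y to its left, z up, the work surface at z = 0. Lengths are in m, angles in rad, forces in N, time in s.
With the tool pointing down it reaches from about 0.375 to 0.925 m from the base axis. Payload 5.7 kg.
Tool frame: the origin (TCP) lies midway between the tips of the shut fingers; the grasp point (between the pads) lies 19 mm behind it; z points along the fingers, x is the direction in which the jaws open and shut, and the axes are right-handed (so a half turn about z gives the same grasp; the last joint's range is limited). The gripper opens to 85 mm and grips with 20 to 120 N. Pads are 22 mm wide; open, the fingers measure 114 mm over their backs; the gripper's body (76 mm by 85 mm) begins 54 mm behind the grasp point. The pads swing forward as they close: fully open they stand 13 mm farther back than shut.
Start: joints at [-0.115, 0.359, 1.51, -0, 1.272, -0.115], TCP at [0.6, -0, 0.231] pointing down, gripper open.
Joint ranges: [-2.97, 2.97], [-1.01, 2.36], [0.21, 2.38], [-0.96, 4.11], [0.2, 2.71], [-2.98, 2.98]. Speed limits (rad/s): [2.39, 2.39, 3.14, 3.14, 3.14, 3.14].

INTERFACE

Orientations are given as a unit quaternion [x, y, z, w].
In Python, from station import manip gives the robot as it stands.
- The arm moves only by the shell command python3 -m handwheel 'ROWS'. ROWS is JSON, a list of rows, each an object of numbers: "hand": the gripper command: -1 is shut, 1 is fully open, values between are in proportion; "x", "y", "z": the shift along the tool's x, y, z in m; "wx", "wy", "wz": the turn, a rotation vector about the tool's x, y, z in degrees. In form: [{"hand": .., "x": .., "y": .., "z": .., "wx": .., "wy": .., "wz": ..}, ...]. A call has 1 to 8 rows; each row shifts and turns the pose as measured when the row begins, along the tool's axes as they then stand; what a row does not reach is not made up. A row lasts 1/8 s, in which the tool goes at most 62.5 mm and 10.7 degrees, less where a joint would pass 70% of its speed; a pose out of reach is approached as far as the arm can. A call is refused whole if a number of a shift passes 0.0625 or a number of a turn 10.7, either way. A call with a gripper value outside its range is refused whole. The fingers move at their own pace and stop on an object; the grip force is fixed at half the most. Time passes only in rows, so rows that do not move let the fingers close. It gives the time, the measured TCP pose, the force and the opening at its end, in the units of the state.
- manip.state(): the state, without advancing time (a new reading comes with each control period).
- manip.capture(name): name is "scene" or "side" or "wrist"; returns the picture (400x640x3 uint8, red, green, blue); there is no depth.
- manip.camera_params(name): a dict with "fx", "fy", "cx", "cy" (pixels), "extrinsics" (4x4, takes a point from camera to world coordinates). Camera axes: x right, y down, z forward; pixel columns grow to the right and rows downward; lengths in m; the calibration is good to about 2 mm. The wrist camera is an equidistant fisheye: a pixel r from the principal point sees the ray r / f radians off the axis. A picture is of the moment at which its call begins: read the wrist's pose just before it. camera_params takes no time and is no camera call; for the wrist camera it gives the pose at the moment of the call.
- manip.sign_off(): hands the job in, once; it reports no verdict.
The state is a dict: "t": time; "q": joint angles; "dq": joint speeds; "joint_efforts": joint torques, N m; "tool_pos": TCP position; "tcp_rot": TCP orientation; "contact_force": force on the tool from outside, world axes, zero at the start; "ft_torque": the same for the moment, N m; "width": finger opening in m.
Only numpy, scipy, OpenCV 4.12 (cv2) and the standard library are available. Lean on these libraries where they do the work, as an engineer would, in place of code of your own. Each camera call takes 0.05 s, during which the arm holds its last target.

## Working session

There is one attempt and no reset: what is moved stays moved. The work goes in short steps, Python scripts to look and compute and a shell command to move; the robot and the scene stay as the last step left them, time stands still between calls to the robot, and variables do not carry over. Pictures are saved under pics/ and viewed, and the job is handed in when it is done.

```bash
ls; mkdir -p pics; python3 - <<'E'
from station import manip
import cv2
for n in("scene","side","wrist"):
    im=manip.capture(n); cv2.imwrite(f"pics/{n}0.png",im[:,:,::-1])
    p=manip.camera_params(n); print(n,p)
print(manip.state())
E
```

```text
pics
scene {'fx': 386.2428490447105, 'fy': 386.2428490447105, 'cx': 325.2462246620278, 'cy': 202.7286736163844, 'extrinsics': array([[-0.21521918,  0.54932866, -0.80741484,  1.15684542],
       [ 0.97649146,  0.13125305, -0.17098847,  0.17885549],
       [ 0.01204679, -0.8252337 , -0.56466292,  0.51863154],
       [ 0.        ,  0.        ,  0.        ,  1.        ]])}
side {'fx': 487.80441415751807, 'fy': 487.80441415751807, 'cx': 318.74484095171096, 'cy': 202.26788176627977, 'extrinsics': array([[ 0.99188072, -0.07950058,  0.09925873,  0.40890342],
       [-0.12711719, -0.64265035,  0.7555407 , -0.7640256 ],
       [ 0.00372273, -0.76202375, -0.64753838,  0.71256021],
       [ 0.        ,  0.        ,  0.        ,  1.        ]])}
wrist {'fx': 309.70691628693146, 'fy': 309.70691628693146, 'cx': 322.5389959441053, 'cy': 192.71086413042957, 'extrinsics': array([[ 9.99996900e-01, -4.21628471e-04, -2.45410233e-03,
         5.99300187e-01],
       [-1.15156002e-03, -9.52141943e-01, -3.05654045e-01,
         7.85785875e-02],
       [-2.20778131e-03,  3.05655923e-01, -9.52139476e-01,
         3.72231294e-01],
       [ 0.00000000e+00,  0.00000000e+00,  0.00000000e+00,
         1.00000000e+00]])}
{'t': 0.15, 'q': array([-1.15109434e-01,  3.59367478e-01,  1.51120557e+00,  3.04706795e-07,
        1.27246495e+00, -1.15095994e-01]), 'dq': array([-6.22259805e-05, -3.12662717e-03, -3.03615351e-03,  1.01637889e-03,
        3.40868216e-04, -1.38340514e-03]), 'joint_efforts': array([ 1.72794025e-04, -5.28028965e+01, -2.78930157e+01, -4.07995576e-04,
        8.21093854e-03, -1.54210170e-05]), 'tool_pos': array([5.99476015e-01, 4.73652937e-05, 2.30621767e-01]), 'tcp_rot': array([ 9.99999739e-01, -6.76467223e-06, -7.17872170e-04, -8.31424478e-05]), 'contact_force': array([0.24438916, 0.25031117, 0.16408053]), 'ft_torque': array([-0.01979662,  0.02567846, -0.02758049]), 'width': 0.08517798140287441}
```

View pics/scene0.png

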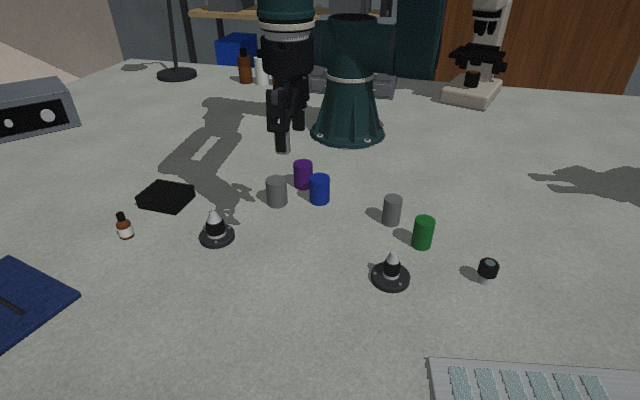

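View pics/side0.png

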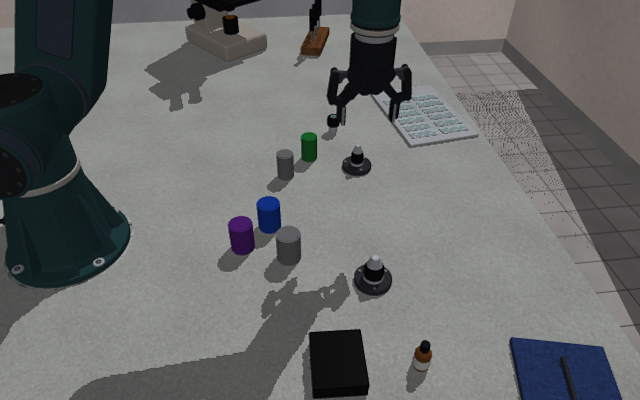

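View pics/wrist0.png

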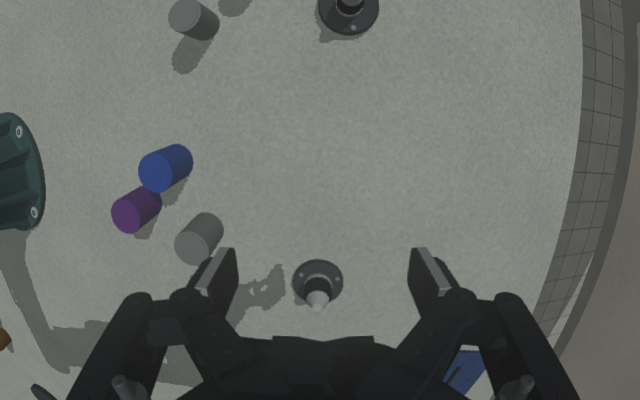

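```bash
python3 - <<'E'
import cv2,numpy as np
def crop(n,x,y,w,h,s):
    im=cv2.imread(f"pics/{n}0.png")[y:y+h,x:x+w]; return cv2.resize(im,None,fx=s,fy=s,interpolation=cv2.INTER_NEAREST)
a=crop("scene",190,150,130,100,6);cv2.imwrite("pics/sc_a.png",a)
a=crop("scene",365,185,80,110,5);b=crop("side",270,125,110,110,5)[:550]
cv2.imwrite("pics/n_ab.png",np.hstack([a,b])[:, :800])
a=crop("side",220,185,180,115,4);cv2.imwrite("pics/si_a.png",a)
E
```

```text
(no output)
```

View pics/sc_a.png

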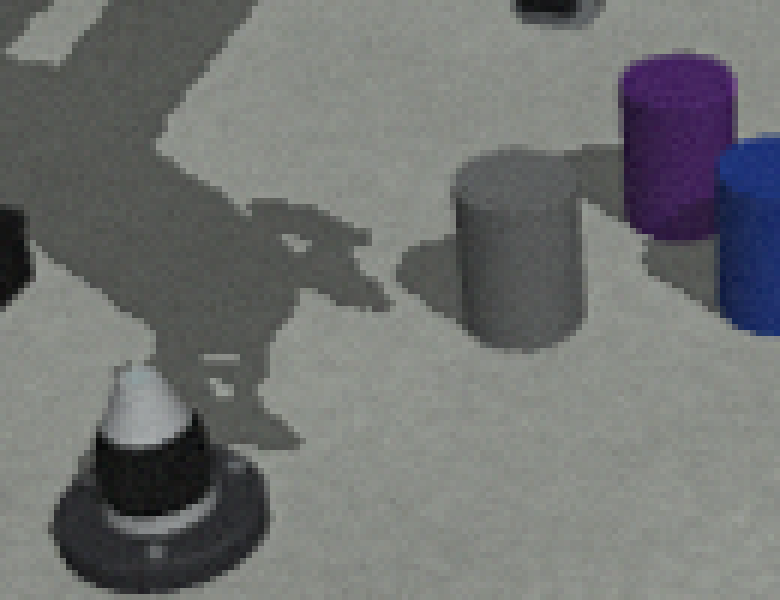

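View pics/n_ab.png

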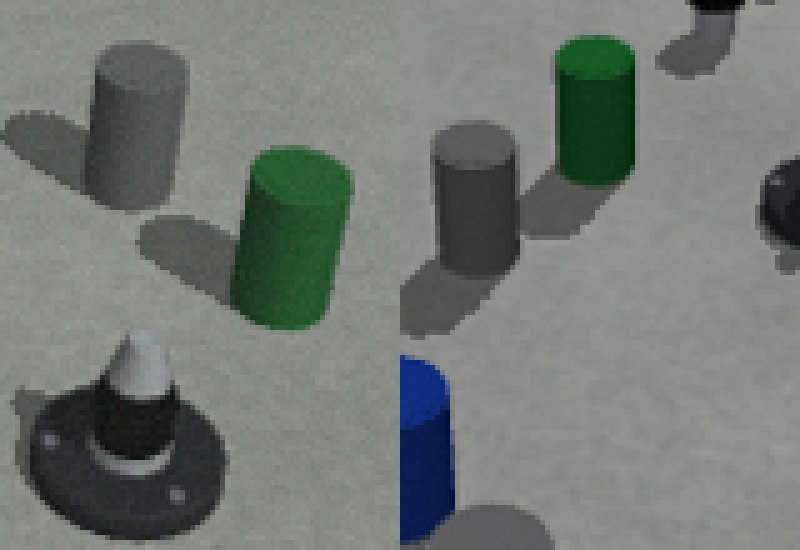

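View pics/si_a.png

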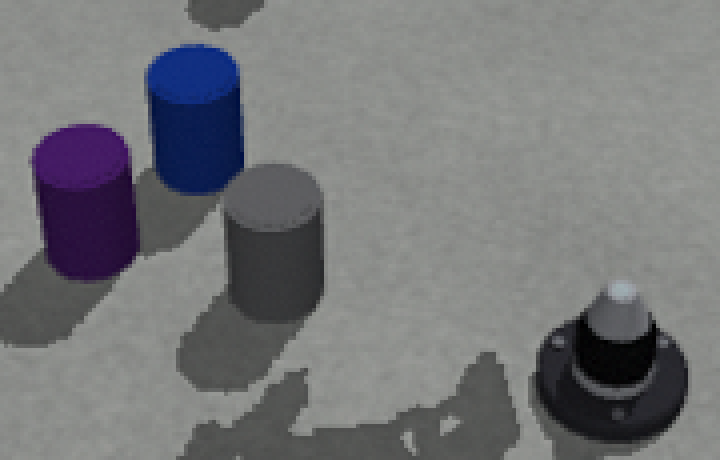

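```bash
cat >h.py <<'E'
import numpy as np
from station import manip
from scipy.optimize import least_squares
P={n:manip.camera_params(n) for n in("scene","side")}
def proj(p,X):
    E=p["extrinsics"]; c=(np.asarray(X)-E[:3,3])@E[:3,:3]
    return np.c_[p["fx"]*c[:,0]/c[:,2]+p["cx"],p["fy"]*c[:,1]/c[:,2]+p["cy"]]
def projf(p,X):
    E=p["extrinsics"]; c=(np.asarray(X)-E[:3,3])@E[:3,:3]
    r=np.hypot(c[:,0],c[:,1]); th=np.arctan2(r,c[:,2]); return np.c_[p["fx"]*th*c[:,0]/r+p["cx"],p["fy"]*th*c[:,1]/r+p["cy"]]
A=np.linspace(0,2*np.pi,120,endpoint=False)
def cyl(x,y,circs):
    return np.vstack([np.c_[x+r*np.cos(A),y+r*np.sin(A),0*A+z] for z,r in circs])
def bbox(p,X,f=proj):
    u=f(p,X); return np.r_[u.min(0),u.max(0)]
def fit(circf,obs,x0,par):
    # obs: {cam: [l,t,r,b]} edges in pixel-edge coords (minus .5 -> centres)
    def res(v):
        return np.concatenate([bbox(P[c],cyl(v[0],v[1],circf(v)))-(np.array(o)-.5) for c,o in obs.items()])
    s=least_squares(res,x0+par); return s.x,res(s.x)
E
python3 - <<'E'
from h import *
np.set_printoptions(precision=4,suppress=True)
cov=lambda v:[(0,v[2]),(.064,v[2])]
hol=lambda v:[(0,.036),(.012,.036),(.038,v[2]),(.064,.006)]
print("broad",*fit(cov,{"scene":[265,174.7,287.8,208.5],"side":[275.75,225.75,301,265.75]},[.5,0],[.022]))
print("narrow",*fit(cov,{"scene":[382,193,402.8,227.4],"side":[276.4,149.2,294,180.6]},[.5,.2],[.022]))
print("wide",*fit(hol,{"scene":[198,210,235,249.2],"side":[353.75,255,392.25,295]},[.5,0],[.015]))
print("slim",*fit(hol,{"scene":[370.6,251,410.4,293],"side":[342,144,371.5,175]},[.5,.2],[.015]))
E
```

```text
broad [ 0.4381 -0.0909  0.0237] [ 0.3485 -0.7549 -0.3853 -0.5058  0.1442 -0.3709  0.3916  0.0746]
narrow [0.4519 0.178  0.0194] [-0.1865 -0.3768  0.0873 -0.6442  0.3623 -0.3172  0.2184 -0.1882]
wide [ 0.5905 -0.1718  0.015 ] [ 0.8028  0.48    0.1214 -0.8584  0.2891  0.0211  0.4547  0.6703]
slim [0.6283 0.1915 0.015 ] [ 0.2002 -0.9884  0.3999 -0.1075  0.5271 -0.1748  0.5834  0.7621]
```

```bash
python3 - <<'E'
from h import *
np.set_printoptions(precision=4,suppress=True)
cov=lambda v:[(0,v[2]),(.064,v[2])]
for n,o in dict(blue=[256.5,196,281,233.5],purple=[228,216,254.75,255],green=[301,132,317,162]).items(): print(n,fit(cov,{"side":o},[.4,0],[.022])[0])
# wrist check of predicted
import cv2
im=cv2.imread("pics/wrist0.png"); p=manip.camera_params("wrist")
for x,y,c in((.4381,-.0909,[(0,.024),(.064,.024)]),(.4519,.178,[(0,.02),(.064,.02)]),(.5905,-.1718,[(0,.036),(.012,.036),(.064,.007)]),(.6283,.1915,[(0,.036),(.012,.036),(.064,.006)])):
    for u in projf(p,cyl(x,y,c)): cv2.circle(im,tuple(int(round(k)) for k in u),0,(0,0,255),-1)
cv2.imwrite("pics/w_ov.png",im)
E
```

```text
blue [0.404  0.0044 0.0234]
purple [ 0.3468 -0.0512  0.0231]
green [0.5155 0.2455 0.0194]
```

View pics/w_ov.png

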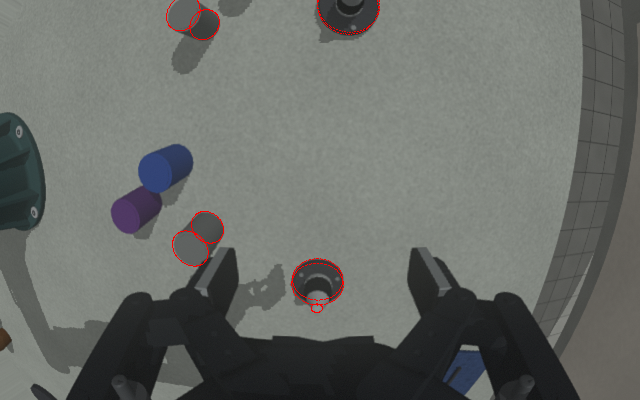

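```bash
python3 - <<'E'
import cv2,numpy as np
a=cv2.imread("pics/wrist0.png");b=cv2.imread("pics/w_ov.png")
f=lambda i:cv2.resize(i[250:320,280:355],None,fx=5,fy=5,interpolation=cv2.INTER_NEAREST)
cv2.imwrite("pics/wz.png",np.hstack([f(a),f(b)]))
E
```

```text
(no output)
```

View pics/wz.png

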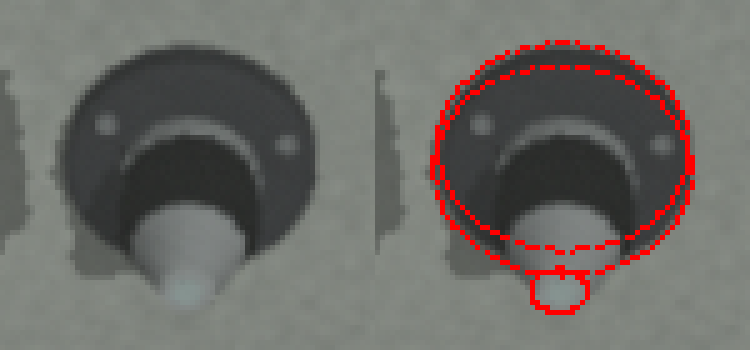

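```bash
python3 -m handwheel '[{"hand":1,"x":-0.037,"y":-0.0445},{"hand":1,"x":-0.037,"y":-0.0445},{"hand":1,"x":-0.037,"y":-0.0445},{"hand":1,"x":-0.037,"y":-0.0445},{"hand":1}]'
cat >>h.py <<'E'
import cv2
OBJ=dict(broad=(.4381,-.0909,[(0,.024),(.064,.024)]),narrow=(.4519,.178,[(0,.02),(.064,.02)]),wide=(.5905,-.1718,[(0,.036),(.012,.036),(.064,.007)]),slim=(.6283,.1915,[(0,.036),(.012,.036),(.064,.006)]))
def look(out,names=()):
    s=manip.state(); p=manip.camera_params("wrist"); im=manip.capture("wrist")[:,:,::-1].copy()
    for n in names:
        for u in projf(p,cyl(*OBJ[n])): cv2.circle(im,tuple(int(round(k)) for k in u),0,(0,0,255),-1)
    cv2.imwrite(out,im); print(s["t"],s["tool_pos"],s["tcp_rot"],s["contact_force"],s["width"])
E
python3 -c "
from h import *
look('pics/w1.png',['narrow','slim'])"
```

```text
0.15 [5.99476015e-01 4.73652937e-05 2.30621767e-01] [ 9.99999739e-01 -6.76467223e-06 -7.17872170e-04 -8.31424478e-05] [0.24438916 0.25031117 0.16408053] 0.08517798140287441$[0]: bad value
```

View pics/w1.png

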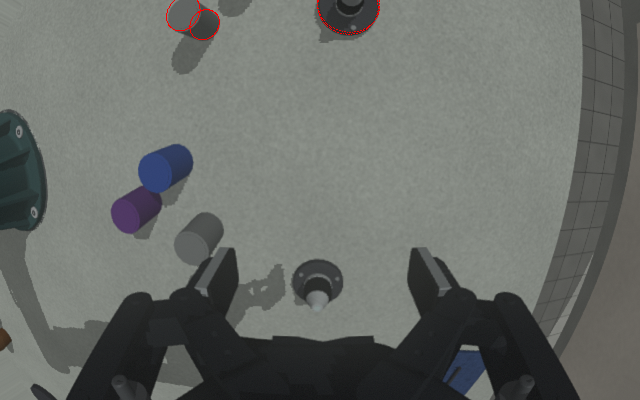

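The move was refused and the arm has not moved. I'll give every key in each row.

```bash
python3 -m handwheel '[{"hand":1,"x":-0.037,"y":-0.0445,"z":0,"wx":0,"wy":0,"wz":0},{"hand":1,"x":-0.037,"y":-0.0445,"z":0,"wx":0,"wy":0,"wz":0},{"hand":1,"x":-0.037,"y":-0.0445,"z":0,"wx":0,"wy":0,"wz":0},{"hand":1,"x":-0.037,"y":-0.0445,"z":0,"wx":0,"wy":0,"wz":0},{"hand":1,"x":0,"y":0,"z":0,"wx":0,"wy":0,"wz":0}]'
python3 -c "
from h import *
look('pics/w2.png',['narrow','slim'])"
```

```text
t: 0.82
tool_pos: [0.448, 0.182, 0.2296]
tcp_rot: [1.0, -0.001, -0.001, -0.0]
contact_force: [-0.3, -0.9, -0.2]
width: 0.0856
0.825 [0.44803955 0.18199575 0.22963607] [ 9.99998862e-01 -1.34823198e-03 -5.98520320e-04 -3.15049783e-04] [-0.2625552  -0.89009335 -0.23278183] 0.08559780036416569
```

View pics/w2.png

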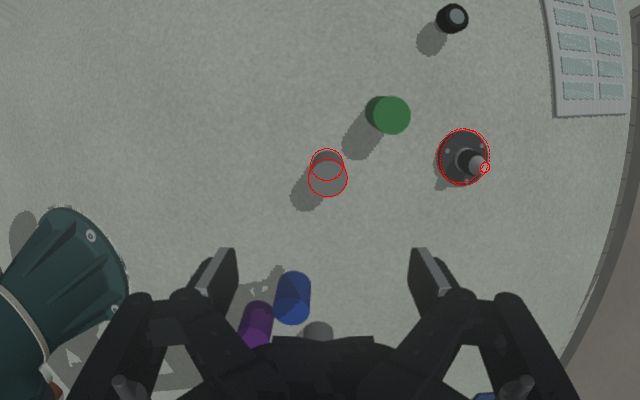

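```bash
python3 - <<'E'
import cv2
a=cv2.imread("pics/w2.png")
cv2.imwrite("pics/w2z.png",cv2.resize(a[90:215,290:500],None,fx=3.8,fy=3.8,interpolation=cv2.INTER_NEAREST))
E
```

```text
(no output)
```

View pics/w2z.png

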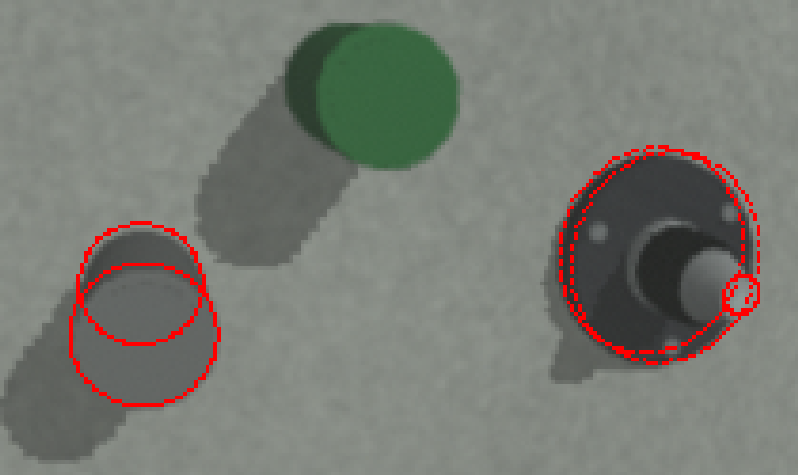

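The grey can at about (327,172) in the wrist picture is the narrow cover: it is grey, its fitted radius is 19.4 mm, and it stands beside the green look-alike at (390,115). The model overlay agrees to about 1 mm, so I'm descending.

```bash
python3 -m handwheel '[{"hand":1,"x":0.0033,"y":0.0045,"z":0.05,"wx":0,"wy":0,"wz":0},{"hand":1,"x":0,"y":0,"z":0.05,"wx":0,"wy":0,"wz":0},{"hand":1,"x":0,"y":0,"z":0,"wx":0,"wy":0,"wz":0},{"hand":1,"x":0,"y":0,"z":0,"wx":0,"wy":0,"wz":0}]'
```

```text
t: 1.38
tool_pos: [0.4606, 0.1742, 0.1305]
tcp_rot: [1.0, -0.003, 0.005, -0.0]
contact_force: [-0.2, 1.1, 0.3]
width: 0.0854
```

```bash
cat >>h.py <<'E'
from scipy.spatial.transform import Rotation as R
def go(x,y,z,yaw=0):
    s=manip.state(); r=R.from_quat(s["tcp_rot"]); d=R.from_euler('z',yaw,degrees=True)*R.from_quat([1,0,0,0])
    print("p",np.round(s["tool_pos"],4),"F",np.round(s["contact_force"],1),"w",round(s["width"],4),"shift mm",np.round(1e3*r.inv().apply(np.array([x,y,z])-s["tool_pos"]),1),"turn",np.round((r.inv()*d).as_rotvec(degrees=True),2))
E
python3 -c "
from h import *
go(.4513,.1775,.09)"
```

```text
p [0.4606 0.1742 0.1305] F [-0.2  1.1  0.3] w 0.0854 shift mm [-9.7 -3.3 40.5] turn [-0.01 -0.54 -0.33]
```

```bash
python3 -m handwheel '[{"hand":1,"x":-0.0097,"y":-0.0033,"z":0.03,"wx":0,"wy":-0.5,"wz":-0.3},{"hand":1,"x":0,"y":0,"z":0,"wx":0,"wy":0,"wz":0},{"hand":1,"x":0,"y":0,"z":0,"wx":0,"wy":0,"wz":0}]'
python3 -c "
from h import *
go(.4513,.1775,.09)"
```

```text
t: 1.75
tool_pos: [0.4573, 0.1777, 0.1058]
tcp_rot: [1.0, -0.001, 0.006, -0.001]
contact_force: [0.3, 0.2, 0.7]
width: 0.0849
p [0.4573 0.1777 0.1058] F [0.3 0.2 0.7] w 0.0849 shift mm [-6.2  0.3 15.7] turn [-0.13 -0.64 -0.1 ]
```

```bash
python3 -m handwheel '[{"hand":1,"x":-0.0065,"y":0,"z":0.012,"wx":0,"wy":-0.7,"wz":0},{"hand":1,"x":-0.001,"y":0,"z":0.002,"wx":0,"wy":0,"wz":0}]'
python3 -c "
from h import *
go(.4513,.1775,.025)"
```

```text
t: 2.0
tool_pos: [0.4517, 0.178, 0.0933]
tcp_rot: [1.0, -0.001, 0.001, -0.002]
contact_force: [-0.5, -0.8, -0.6]
width: 0.0855
p [0.4517 0.178  0.0933] F [-0.5 -0.8 -0.6] w 0.0855 shift mm [-0.5  0.8 68.3] turn [-0.19 -0.16 -0.11]
```

```bash
python3 -m handwheel '[{"hand":1,"x":-0.001,"y":0,"z":0.02,"wx":0,"wy":-0.2,"wz":0},{"hand":1,"x":-0.001,"y":0,"z":0.02,"wx":0,"wy":-0.2,"wz":0}]'
python3 -c "
from h import *
go(.4513,.1775,.025)"
```

```text
t: 2.25
tool_pos: [0.4515, 0.1787, 0.054]
tcp_rot: [1.0, -0.001, 0.0, -0.002]
contact_force: [0.3, 0.3, 0.8]
width: 0.0851
p [0.4515 0.1787 0.054 ] F [0.3 0.3 0.8] w 0.0851 shift mm [-0.2  1.3 29. ] turn [-0.24 -0.   -0.1 ]
```

```bash
python3 -m handwheel '[{"hand":1,"x":-0.001,"y":0.0015,"z":0.017,"wx":-0.2,"wy":-0.1,"wz":0},{"hand":1,"x":0,"y":0,"z":0.01,"wx":0,"wy":0,"wz":0},{"hand":1,"x":0,"y":0,"z":0.002,"wx":0,"wy":0,"wz":0}]'
python3 -c "
from h import *
go(.4513,.1775,.025)"
```

```text
t: 2.62
tool_pos: [0.4501, 0.1772, 0.0234]
tcp_rot: [1.0, -0.001, -0.001, -0.0]
contact_force: [0.0, 0.4, 0.1]
width: 0.0852
p [0.4501 0.1772 0.0234] F [0.  0.4 0.1] w 0.0852 shift mm [ 1.2 -0.3 -1.6] turn [-0.03  0.17 -0.09]
```

Good. Closing on the narrow cover.

```bash
python3 -m handwheel '[{"hand":-1,"x":0.001,"y":0,"z":0,"wx":0,"wy":0,"wz":0},{"hand":-1,"x":0,"y":0,"z":0,"wx":0,"wy":0,"wz":0},{"hand":-1,"x":0,"y":0,"z":0,"wx":0,"wy":0,"wz":0},{"hand":-1,"x":0,"y":0,"z":0,"wx":0,"wy":0,"wz":0},{"hand":-1,"x":0,"y":0,"z":0,"wx":0,"wy":0,"wz":0},{"hand":-1,"x":0,"y":0,"z":0,"wx":0,"wy":0,"wz":0}]'
python3 -c "
from h import *
go(.4513,.1775,.125)"
```

```text
t: 3.38
tool_pos: [0.4526, 0.1776, 0.0251]
tcp_rot: [1.0, -0.001, 0.0, -0.001]
contact_force: [-0.2, -0.1, -0.6]
width: 0.0387
p [0.4526 0.1776 0.0251] F [-0.2 -0.1 -0.6] w 0.0387 shift mm [ -1.3  -0.  -99.9] turn [-0.08 -0.02 -0.09]
```

```bash
python3 -m handwheel '[{"hand":-1,"x":0,"y":0,"z":-0.04,"wx":0,"wy":0,"wz":0},{"hand":-1,"x":0,"y":0,"z":-0.05,"wx":0,"wy":0,"wz":0},{"hand":-1,"x":0,"y":0,"z":-0.03,"wx":0,"wy":0,"wz":0},{"hand":-1,"x":0,"y":0,"z":0,"wx":0,"wy":0,"wz":0}]'
python3 -c "
from h import *
look('pics/w3.png',['slim'])
im=manip.capture('side');cv2.imwrite('pics/s3.png',cv2.resize(im[60:300,200:440,::-1],None,fx=2.5,fy=2.5))
go(.6283,.1915,.115)"
```

```text
t: 3.88
tool_pos: [0.4518, 0.1772, 0.1476]
tcp_rot: [1.0, -0.001, -0.001, -0.0]
contact_force: [0.5, 0.3, -0.2]
width: 0.0387
3.875 [0.45184405 0.1772364  0.14758073] [ 9.99998887e-01 -8.26812570e-04 -1.18822309e-03 -3.60888586e-04] [ 0.46165556  0.26971398 -0.16070409] 0.038679095082816375
p [0.45   0.1768 0.1453] F [-0.4 -0.6 -1.1] w 0.0383 shift mm [178.5 -15.1  29.1] turn [ 0.02  0.39 -0.1 ]
```

View pics/w3.png

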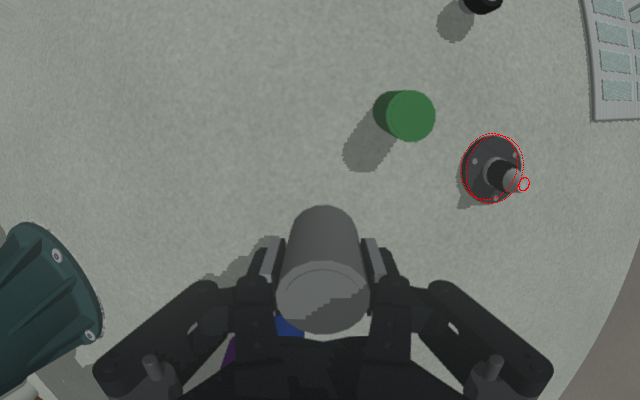

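View pics/s3.png

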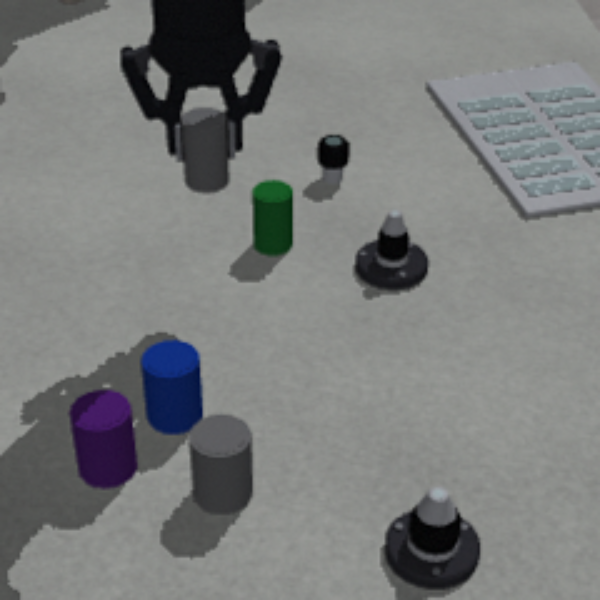

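```bash
python3 -m handwheel '[{"hand":-1,"x":0.04,"y":-0.0035,"z":0,"wx":0,"wy":0,"wz":0},{"hand":-1,"x":0.045,"y":-0.004,"z":0,"wx":0,"wy":0,"wz":0},{"hand":-1,"x":0.045,"y":-0.004,"z":0,"wx":0,"wy":0,"wz":0},{"hand":-1,"x":0.03,"y":-0.003,"z":0,"wx":0,"wy":0,"wz":0},{"hand":-1,"x":0.012,"y":-0.001,"z":0,"wx":0,"wy":0,"wz":0}]'
python3 -c "
from h import *
go(.6283,.1915,.14)"
```

```text
t: 4.6
tool_pos: [0.6183, 0.1908, 0.1319]
tcp_rot: [1.0, -0.001, -0.013, 0.002]
contact_force: [-0.6, 0.0, -0.6]
width: 0.0382
p [0.6183 0.1908 0.1319] F [-0.6  0.  -0.6] w 0.0382 shift mm [ 9.8 -0.7 -8.3] turn [ 0.24  1.47 -0.07]
```

```bash
python3 -m handwheel '[{"hand":-1,"x":0.01,"y":-0.0007,"z":-0.01,"wx":0.2,"wy":1.4,"wz":0},{"hand":-1,"x":0.001,"y":0,"z":-0.002,"wx":0,"wy":0.2,"wz":0},{"hand":-1,"x":0,"y":0,"z":0,"wx":0,"wy":0,"wz":0}]'
python3 -c "
from h import *
go(.6283,.1915,.14)
look('pics/w4.png',['slim'])
for n in('scene','side'):
  im=manip.capture(n)[:,:,::-1].copy()
  for u in proj(P[n],cyl(*OBJ['slim'])): cv2.circle(im,tuple(int(round(k)) for k in u),0,(0,0,255),-1)
  cv2.imwrite('pics/%s4.png'%n,cv2.resize(im[140:300,340:500] if n=='scene' else im[60:220,270:430],None,fx=3,fy=3,interpolation=0))
go(.6283,.1915,.14)
"
python3 -c "
import cv2,numpy as np
cv2.imwrite('pics/c4.png',np.hstack([cv2.imread('pics/scene4.png'),cv2.imread('pics/side4.png')])[:,:960])
im=cv2.imread('pics/c4.png');cv2.imwrite('pics/c4.png',cv2.resize(im,(800,400)))"
```

```text
t: 4.97
tool_pos: [0.6267, 0.1911, 0.142]
tcp_rot: [1.0, -0.001, -0.001, 0.001]
contact_force: [0.2, -0.4, -0.4]
width: 0.0385
p [0.6267 0.1911 0.142 ] F [ 0.2 -0.4 -0.4] w 0.0385 shift mm [ 1.6 -0.4  2. ] turn [ 0.08  0.09 -0.07]
4.975 [0.62671118 0.19110299 0.14202091] [ 9.99999224e-01 -5.75553302e-04 -8.24126669e-04  7.35481201e-04] [ 0.2386837  -0.36157579 -0.38843941] 0.03854686014859149
p [0.6272 0.1912 0.1421] F [-0.1 -0.   0.2] w 0.038 shift mm [ 1.1 -0.3  2.1] turn [ 0.08  0.07 -0.06]
```

View pics/c4.png

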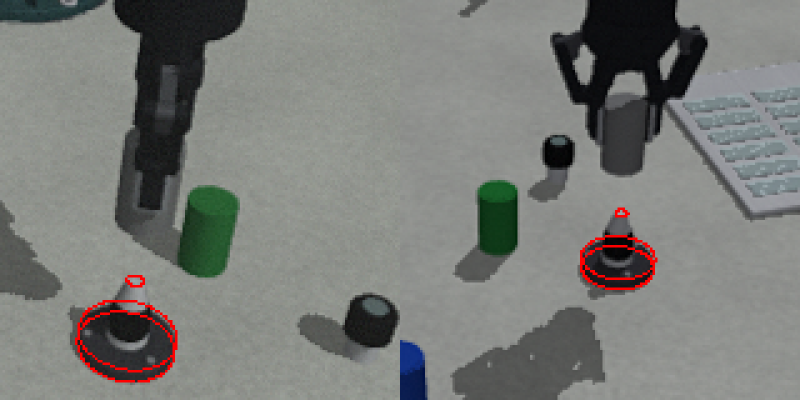

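View pics/w4.png

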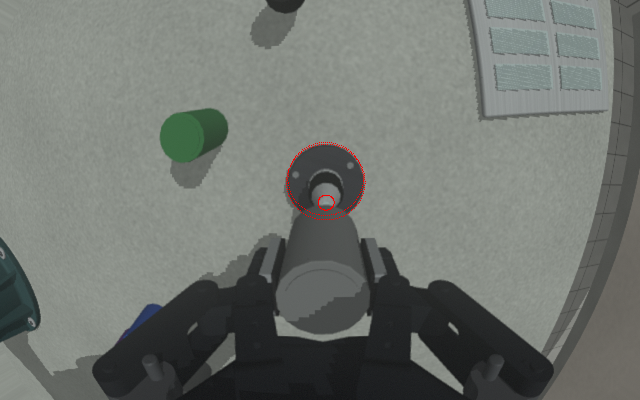

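```bash
python3 -c "
from h import *
p=manip.camera_params('wrist'); s=manip.state(); x,y,z=s['tool_pos']
im=manip.capture('wrist')[:,:,::-1].copy(); im=cv2.resize(im[130:350,240:420],None,fx=3,fy=3,interpolation=0); a=im.copy()
for X in (cyl(x,y,[(z-.025,.02),(z+.039,.02)]),cyl(.6283,.1915,[(0,.036),(.012,.036),(.012,.015),(.038,.015),(.064,.006)])):
  for u in projf(p,X): cv2.circle(a,tuple(int(round(k)) for k in (u-[240,130]+.5)*3),1,(0,0,255),-1)
cv2.imwrite('pics/w5.png',cv2.resize(np.hstack([im,a]),None,fx=.74,fy=.74*1.2))
print(x,y,z)"
```

```text
0.6271783003178735 0.1911927135706332 0.14206314278839957
```

View pics/w5.png

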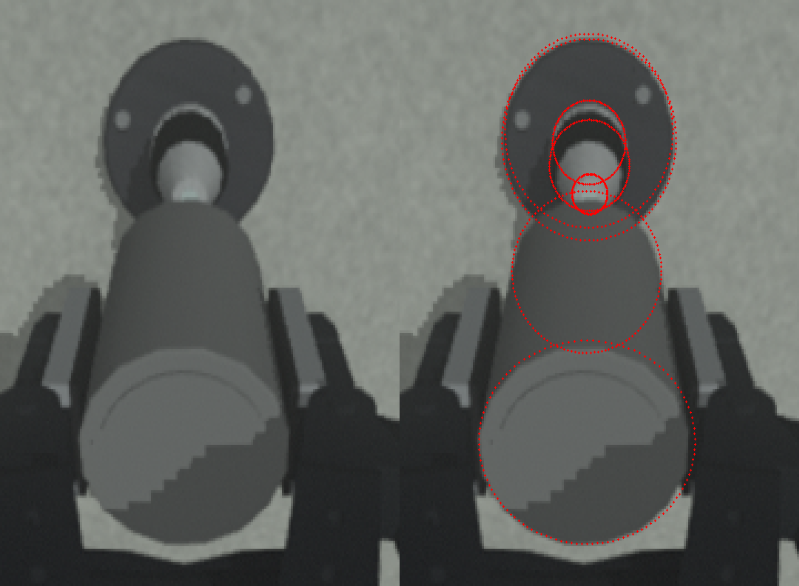

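```bash
python3 -m handwheel '[{"hand":-1,"x":0.0013,"y":-0.0008,"z":0.02,"wx":0.1,"wy":0,"wz":0},{"hand":-1,"x":-0.0005,"y":0,"z":0.02,"wx":0,"wy":-0.1,"wz":0},{"hand":-1,"x":-0.0005,"y":0,"z":0.015,"wx":0,"wy":-0.1,"wz":0},{"hand":-1,"x":0,"y":0,"z":0.0,"wx":0,"wy":0,"wz":0}]'
python3 -c "
from h import *
go(.6285,.192,.037)"
```

```text
t: 5.68
tool_pos: [0.6275, 0.1922, 0.0866]
tcp_rot: [1.0, -0.0, -0.002, -0.0]
contact_force: [-0.7, -0.5, 0.0]
width: 0.0386
p [0.6275 0.1922 0.0866] F [-0.7 -0.5  0. ] w 0.0386 shift mm [ 1.2  0.2 49.6] turn [-0.04  0.18 -0.05]
```

```bash
python3 -m handwheel '[{"hand":-1,"x":0.0012,"y":0,"z":0.01,"wx":0,"wy":0.1,"wz":0},{"hand":-1,"x":0,"y":0,"z":0.008,"wx":0,"wy":0,"wz":0},{"hand":-1,"x":0,"y":0,"z":0.003,"wx":0,"wy":0,"wz":0}]'
python3 -c "
from h import *
go(.6285,.192,.037)
n='side'
im=manip.capture(n)[:,:,::-1][100:190,300:410];a=cv2.resize(im,None,fx=4,fy=4)
im=manip.capture('scene')[:,:,::-1][200:300,350:440];b=cv2.resize(im,(324,360));cv2.imwrite('pics/c6.png',np.hstack([a,b]))"
```

```text
t: 6.05
tool_pos: [0.6299, 0.1925, 0.0657]
tcp_rot: [1.0, -0.0, 0.001, -0.001]
contact_force: [-1.6, -0.2, -0.1]
width: 0.0387
p [0.6299 0.1925 0.0657] F [-1.6 -0.2 -0.1] w 0.0387 shift mm [-1.4  0.5 28.7] turn [-0.07 -0.07 -0.05]
```

View pics/c6.png

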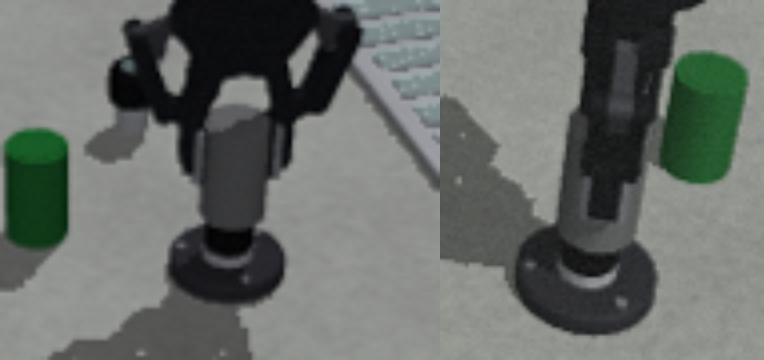

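```bash
python3 -m handwheel '[{"hand":-1,"x":-0.002,"y":0,"z":0.006,"wx":0,"wy":0,"wz":0},{"hand":-1,"x":0,"y":0,"z":0.006,"wx":0,"wy":0,"wz":0}]'
python3 -c "
from h import *
go(.6285,.192,.037)"
```

```text
t: 6.4
tool_pos: [0.6284, 0.1926, 0.0541]
tcp_rot: [1.0, -0.0, 0.001, -0.001]
contact_force: [-0.6, -0.7, -0.2]
width: 0.0382
p [0.6284 0.1926 0.0541] F [-0.6 -0.7 -0.2] w 0.0382 shift mm [ 0.1  0.6 17.1] turn [-0.09 -0.16 -0.05]
```

Past the cone with no force. Lowering to the seat.

```bash
python3 -m handwheel '[{"hand":-1,"x":0,"y":0.0005,"z":0.007,"wx":0,"wy":0,"wz":0},{"hand":-1,"x":0,"y":0,"z":0.006,"wx":0,"wy":0,"wz":0},{"hand":-1,"x":0,"y":0,"z":0.002,"wx":0,"wy":0,"wz":0}]'
python3 -c "
from h import *
go(.6285,.192,.037)"
```

```text
t: 6.78
tool_pos: [0.628, 0.192, 0.0375]
tcp_rot: [1.0, -0.0, 0.001, -0.001]
contact_force: [-0.0, 0.3, -0.2]
width: 0.0384
p [0.628  0.192  0.0375] F [-0.   0.3 -0.2] w 0.0384 shift mm [0.5 0.  0.5] turn [-0.08 -0.11 -0.05]
```

```bash
python3 -m handwheel '[{"hand":-1,"x":0,"y":0,"z":0.0015,"wx":0,"wy":0,"wz":0},{"hand":-1,"x":0,"y":0,"z":0.001,"wx":0,"wy":0,"wz":0}]'
python3 -c "
from h import *
go(.6285,.192,.037)"
```

```text
t: 7.02
tool_pos: [0.6281, 0.1921, 0.0365]
tcp_rot: [1.0, -0.0, 0.001, -0.001]
contact_force: [-2.2, -1.5, 10.3]
width: 0.0385
p [0.6281 0.1921 0.0365] F [-2.2 -1.5 10.3] w 0.0385 shift mm [ 0.4  0.1 -0.5] turn [-0.08 -0.11 -0.04]
```

Contact at exactly the expected height (10 N upward). Releasing.

```bash
python3 -m handwheel '[{"hand":1,"x":0,"y":0,"z":0,"wx":0,"wy":0,"wz":0},{"hand":1,"x":0,"y":0,"z":0,"wx":0,"wy":0,"wz":0},{"hand":1,"x":0,"y":0,"z":0,"wx":0,"wy":0,"wz":0},{"hand":1,"x":0,"y":0,"z":0,"wx":0,"wy":0,"wz":0},{"hand":1,"x":0,"y":0,"z":0,"wx":0,"wy":0,"wz":0}]'
python3 -c "
from h import *
go(.6285,.192,.15)"
```

```text
t: 7.65
tool_pos: [0.6288, 0.1922, 0.0368]
tcp_rot: [1.0, -0.0, 0.002, -0.001]
contact_force: [-0.2, -0.8, 0.3]
width: 0.0852
p [0.6288 0.1922 0.0368] F [-0.2 -0.8  0.3] w 0.0852 shift mm [ 1.000e-01 -0.000e+00 -1.132e+02] turn [-0.09 -0.18 -0.04]
```

```bash
python3 -m handwheel '[{"hand":1,"x":0,"y":0,"z":-0.03,"wx":0,"wy":0,"wz":0},{"hand":1,"x":0,"y":0,"z":-0.04,"wx":0,"wy":0,"wz":0},{"hand":1,"x":0,"y":0,"z":-0.05,"wx":0,"wy":0,"wz":0},{"hand":1,"x":0,"y":0,"z":-0.05,"wx":0,"wy":0,"wz":0},{"hand":1,"x":0,"y":0,"z":0,"wx":0,"wy":0,"wz":0}]'
python3 -c "
from h import *
go(.438,-.091,.2)
look('pics/w7.png')
im=manip.capture('side')[:,:,::-1][100:190,300:410];a=cv2.resize(im,None,fx=4,fy=4)
im=manip.capture('scene')[:,:,::-1][200:300,350:440];b=cv2.resize(im,(324,360));cv2.imwrite('pics/c7.png',np.hstack([a,b]))"
```

```text
t: 8.28
tool_pos: [0.6277, 0.1918, 0.2105]
tcp_rot: [1.0, -0.0, 0.0, -0.001]
contact_force: [0.0, 0.3, 0.0]
width: 0.0852
p [0.6277 0.1918 0.2105] F [0.  0.3 0. ] w 0.0852 shift mm [-189.5  282.9   10.1] turn [-0.06 -0.02 -0.05]
8.275 [0.6277262  0.19176851 0.21047825] [ 9.99999773e-01 -3.98515795e-04  1.80191205e-04 -5.12689776e-04] [0.00499858 0.32789426 0.01140423] 0.08522517490505713
```

View pics/c7.png

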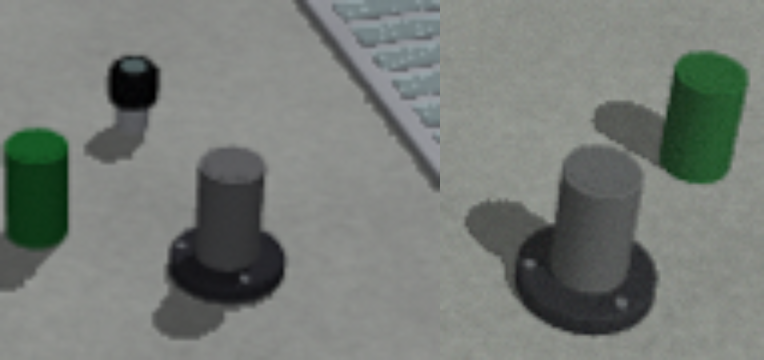

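The narrow cover is upright and home on the slim lens's holder. Moving to the broad cover.

```bash
python3 -m handwheel '[{"hand":1,"x":-0.027,"y":0.04,"z":0,"wx":0,"wy":0,"wz":0},{"hand":1,"x":-0.027,"y":0.04,"z":0,"wx":0,"wy":0,"wz":0},{"hand":1,"x":-0.027,"y":0.04,"z":0,"wx":0,"wy":0,"wz":0},{"hand":1,"x":-0.027,"y":0.04,"z":0,"wx":0,"wy":0,"wz":0},{"hand":1,"x":-0.027,"y":0.04,"z":0,"wx":0,"wy":0,"wz":0},{"hand":1,"x":-0.027,"y":0.04,"z":0,"wx":0,"wy":0,"wz":0},{"hand":1,"x":-0.02,"y":0.03,"z":0,"wx":0,"wy":0,"wz":0},{"hand":1,"x":0,"y":0,"z":0,"wx":0,"wy":0,"wz":0}]'
python3 -c "
from h import *
go(.438,-.091,.2,43)"
```

```text
t: 9.43
tool_pos: [0.4263, -0.0845, 0.1931]
tcp_rot: [1.0, 0.0, -0.019, -0.001]
contact_force: [0.9, 0.1, 0.1]
width: 0.0854
p [ 0.4263 -0.0845  0.1931] F [0.9 0.1 0.1] w 0.0854 shift mm [11.4  6.4 -7.3] turn [ -0.92   1.98 -42.94]
```

```bash
python3 -m handwheel '[{"hand":1,"x":0.008,"y":0.004,"z":-0.004,"wx":0,"wy":2,"wz":0},{"hand":1,"x":0,"y":0,"z":0,"wx":0,"wy":0,"wz":-10.5},{"hand":1,"x":0,"y":0,"z":0,"wx":0,"wy":0,"wz":-10.5},{"hand":1,"x":0,"y":0,"z":0,"wx":0,"wy":0,"wz":-10.5},{"hand":1,"x":0,"y":0,"z":0,"wx":0,"wy":0,"wz":-10.5},{"hand":1,"x":0,"y":0,"z":0,"wx":0,"wy":0,"wz":0}]'
python3 -c "
from h import *
go(.438,-.091,.2,43)
p=manip.camera_params('wrist')
look('pics/w8.png',['broad','wide'])
"
```

```text
t: 10.18
tool_pos: [0.4383, -0.0847, 0.1944]
tcp_rot: [0.93, 0.368, 0.002, -0.002]
contact_force: [0.7, -0.2, -0.6]
width: 0.0847
p [ 0.4383 -0.0847  0.1944] F [ 0.7 -0.2 -0.6] w 0.0847 shift mm [-4.5  4.4 -5.6] turn [-0.14 -0.32  0.2 ]
10.175 [ 0.43826521 -0.08468004  0.19442901] [ 0.92977975  0.36810353  0.00216772 -0.00216994] [ 0.67078173 -0.17301925 -0.58803074] 0.08474381168229363
```

View pics/w8.png

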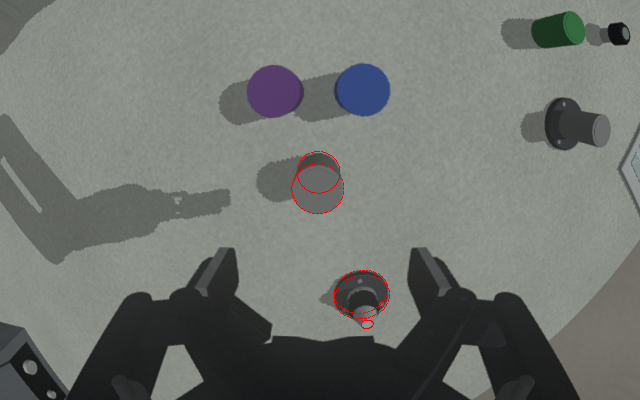

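The grey can at about (318,183) is the broad cover (fitted radius 23.7 mm). The blue one at (362,90) and purple one at (274,90) are excluded by colour. The overlay matches, so I'm descending with the jaws at 43°, clear of both.

```bash
python3 -c "
import cv2;a=cv2.imread('pics/w8.png');cv2.imwrite('pics/w8z.png',cv2.resize(a[130:340,270:410],None,fx=2.8,fy=2.8,interpolation=0))"
python3 -m handwheel '[{"hand":1,"x":-0.0045,"y":0.0045,"z":0.035,"wx":0,"wy":-0.3,"wz":0},{"hand":1,"x":0,"y":0,"z":0.04,"wx":0,"wy":0,"wz":0},{"hand":1,"x":0,"y":0,"z":0.01,"wx":0,"wy":0,"wz":0}]'
python3 -c "
from h import *
go(.438,-.091,.025,43)"
```

```text
t: 10.6
tool_pos: [0.4413, -0.0907, 0.1088]
tcp_rot: [0.932, 0.363, 0.002, 0.001]
contact_force: [-0.8, -0.9, 0.6]
width: 0.0857
p [ 0.4413 -0.0907  0.1088] F [-0.8 -0.9  0.6] w 0.0857 shift mm [-3.  -2.3 83.8] turn [ 0.16 -0.21 -0.44]
```

View pics/w8z.png

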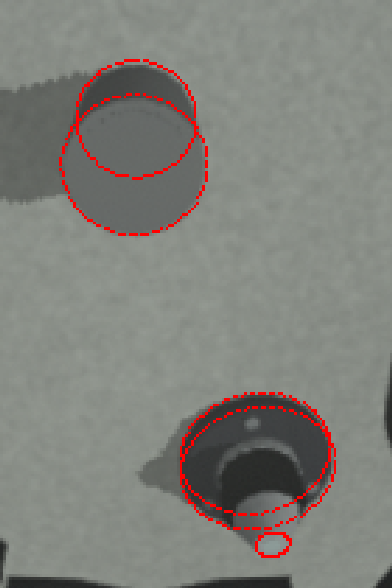

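```bash
python3 -m handwheel '[{"hand":1,"x":-0.003,"y":-0.0023,"z":0.012,"wx":0.1,"wy":-0.3,"wz":-0.4},{"hand":1,"x":-0.0005,"y":0,"z":0.01,"wx":0,"wy":0,"wz":0}]'
python3 -c "
from h import *
go(.438,-.091,.025,43)"
```

```text
t: 10.85
tool_pos: [0.4384, -0.0915, 0.0868]
tcp_rot: [0.931, 0.366, 0.0, 0.001]
contact_force: [-0.2, -0.1, 0.1]
width: 0.0856
p [ 0.4384 -0.0915  0.0868] F [-0.2 -0.1  0.1] w 0.0856 shift mm [ 0.1 -0.8 61.8] turn [ 0.15  0.05 -0.11]
```

```bash
python3 -m handwheel '[{"hand":1,"x":0,"y":-0.0005,"z":0.02,"wx":0.1,"wy":0,"wz":0},{"hand":1,"x":-0.0005,"y":-0.0005,"z":0.02,"wx":0,"wy":0,"wz":0},{"hand":1,"x":0,"y":0,"z":0.015,"wx":0,"wy":0,"wz":0},{"hand":1,"x":0,"y":0,"z":0.005,"wx":0,"wy":0,"wz":0}]'
python3 -c "
from h import *
go(.438,-.091,.025,43)"
```

```text
t: 11.35
tool_pos: [0.4406, -0.0923, 0.0267]
tcp_rot: [0.931, 0.365, 0.002, 0.003]
contact_force: [-0.6, -0.6, -0.4]
width: 0.0852
p [ 0.4406 -0.0923  0.0267] F [-0.6 -0.6 -0.4] w 0.0852 shift mm [-1.  -2.7  1.6] turn [ 0.39 -0.13 -0.23]
```

```bash
python3 -m handwheel '[{"hand":1,"x":-0.001,"y":-0.003,"z":0.002,"wx":0.4,"wy":-0.1,"wz":-0.2},{"hand":1,"x":0,"y":0,"z":0,"wx":0,"wy":0,"wz":0}]'
python3 -c "
from h import *
go(.438,-.091,.025,43)"
```

```text
t: 11.6
tool_pos: [0.4383, -0.091, 0.0252]
tcp_rot: [0.931, 0.366, 0.001, 0.0]
contact_force: [0.1, 0.0, -0.0]
width: 0.0854
p [ 0.4383 -0.091   0.0252] F [ 0.1  0.  -0. ] w 0.0854 shift mm [-0.2 -0.2  0.2] turn [ 0.03 -0.05 -0.03]
```

```bash
python3 -m handwheel '[{"hand":-1,"x":0,"y":0,"z":0,"wx":0,"wy":0,"wz":0},{"hand":-1,"x":0,"y":0,"z":0,"wx":0,"wy":0,"wz":0},{"hand":-1,"x":0,"y":0,"z":0,"wx":0,"wy":0,"wz":0},{"hand":-1,"x":0,"y":0,"z":0,"wx":0,"wy":0,"wz":0},{"hand":-1,"x":0,"y":0,"z":0,"wx":0,"wy":0,"wz":0},{"hand":-1,"x":0,"y":0,"z":0,"wx":0,"wy":0,"wz":0}]'
python3 -c "
from h import *
go(.438,-.091,.14,43)"
```

```text
t: 12.35
tool_pos: [0.4393, -0.0913, 0.0265]
tcp_rot: [0.931, 0.366, 0.002, 0.001]
contact_force: [0.1, -0.3, 0.1]
width: 0.0466
p [ 0.4393 -0.0913  0.0265] F [ 0.1 -0.3  0.1] w 0.0466 shift mm [  -0.5   -0.8 -113.5] turn [ 0.18 -0.12 -0.04]
```

Width 46.6 mm fits the 48 mm can (the 40 mm one read 38.5). Lifting.

```bash
python3 -m handwheel '[{"hand":-1,"x":0,"y":0,"z":-0.04,"wx":0,"wy":0,"wz":0},{"hand":-1,"x":0,"y":0,"z":-0.05,"wx":0,"wy":0,"wz":0},{"hand":-1,"x":0,"y":0,"z":-0.03,"wx":0,"wy":0,"wz":0},{"hand":-1,"x":0,"y":0,"z":0,"wx":0,"wy":0,"wz":0}]'
python3 -c "
from h import *
go(.5905,-.1718,.145,43)"
```

```text
t: 12.85
tool_pos: [0.4383, -0.0911, 0.1489]
tcp_rot: [0.931, 0.366, 0.001, 0.0]
contact_force: [0.4, -0.2, -0.7]
width: 0.0466
p [ 0.4383 -0.0911  0.1489] F [ 0.4 -0.2 -0.7] w 0.0466 shift mm [ 56.4 162.8   4.1] turn [ 0.03 -0.05 -0.05]
```

```bash
python3 -m handwheel '[{"hand":-1,"x":0.014,"y":0.04,"z":0,"wx":0,"wy":0,"wz":0},{"hand":-1,"x":0.015,"y":0.043,"z":0,"wx":0,"wy":0,"wz":0},{"hand":-1,"x":0.014,"y":0.04,"z":0,"wx":0,"wy":0,"wz":0},{"hand":-1,"x":0.008,"y":0.022,"z":0,"wx":0,"wy":0,"wz":0},{"hand":-1,"x":0.002,"y":0.006,"z":0,"wx":0,"wy":0,"wz":0}]'
python3 -c "
from h import *
go(.5905,-.1718,.145,43)"
```

```text
t: 13.48
tool_pos: [0.5787, -0.1654, 0.1411]
tcp_rot: [0.931, 0.366, -0.003, -0.004]
contact_force: [-0.3, 0.3, -0.7]
width: 0.0469
p [ 0.5787 -0.1654  0.1411] F [-0.3  0.3 -0.7] w 0.0469 shift mm [ 4.3 12.7 -4.1] turn [-0.53  0.2  -0.03]
```

```bash
python3 -m handwheel '[{"hand":-1,"x":0.0045,"y":0.013,"z":-0.004,"wx":-0.5,"wy":0.2,"wz":0},{"hand":-1,"x":0,"y":0.001,"z":0,"wx":-0.1,"wy":0,"wz":0},{"hand":-1,"x":0,"y":0,"z":0,"wx":0,"wy":0,"wz":0}]'
python3 -c "
from h import *
p=manip.camera_params('wrist'); s=manip.state(); x,y,z=s['tool_pos']
im=manip.capture('wrist')[:,:,::-1].copy(); im=cv2.resize(im[130:350,240:420],None,fx=3,fy=3,interpolation=0); a=im.copy()
for X in (cyl(x,y,[(z-.0265,.024),(z+.0375,.024)]),cyl(.5905,-.1718,[(0,.036),(.012,.036),(.012,.019),(.038,.019),(.064,.007)])):
  for u in projf(p,X): cv2.circle(a,tuple(int(round(k)) for k in (u-[240,130]+.5)*3),1,(0,0,255),-1)
cv2.imwrite('pics/w9.png',cv2.resize(np.hstack([im,a]),None,fx=.74,fy=.74))
go(.5905,-.1718,.0385,43)
im=manip.capture('side')[:,:,::-1][150:310,300:440];a=cv2.resize(im,None,fx=2.8,fy=2.8)
im=manip.capture('scene')[:,:,::-1][120:260,170:280];b=cv2.resize(im,(352,448));cv2.imwrite('pics/c9.png',np.hstack([a,b]))"
```

```text
t: 13.85
tool_pos: [0.5894, -0.1715, 0.1431]
tcp_rot: [0.93, 0.366, -0.001, -0.001]
contact_force: [0.2, -0.0, -0.8]
width: 0.0467
p [ 0.5895 -0.1716  0.1432] F [-0.7  0.  -0.6] w 0.0464 shift mm [  0.8   1.1 104.7] turn [-0.14  0.1  -0.02]
```

View pics/w9.png

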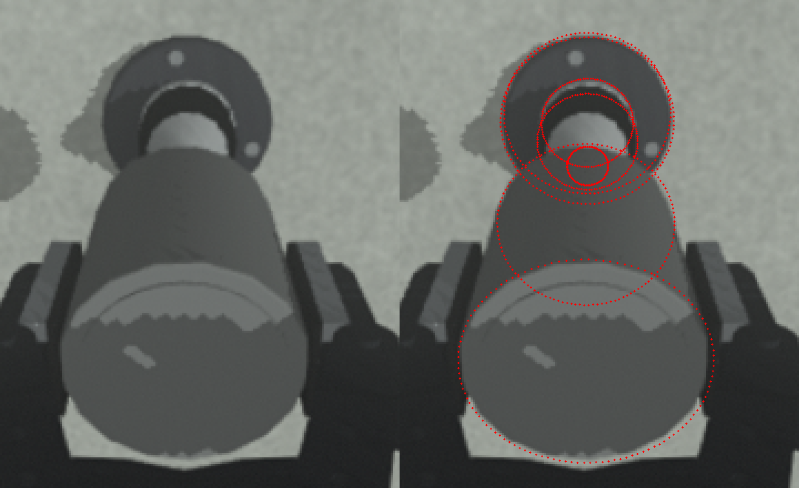

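View pics/c9.png

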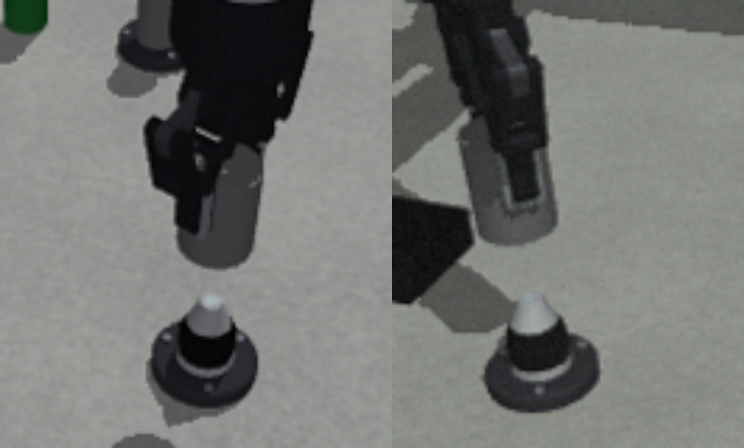

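```bash
python3 -m handwheel '[{"hand":-1,"x":0.0008,"y":0.001,"z":0.02,"wx":-0.1,"wy":0,"wz":0},{"hand":-1,"x":0,"y":0,"z":0.02,"wx":0,"wy":0,"wz":0},{"hand":-1,"x":0,"y":0,"z":0.012,"wx":0,"wy":0,"wz":0},{"hand":-1,"x":0,"y":0,"z":0,"wx":0,"wy":0,"wz":0}]'
python3 -c "
from h import *
go(.5905,-.1718,.0385,43)"
```

```text
t: 14.5
tool_pos: [0.5909, -0.1716, 0.0916]
tcp_rot: [0.93, 0.367, 0.0, 0.001]
contact_force: [-0.4, 0.2, -0.2]
width: 0.0464
p [ 0.5909 -0.1716  0.0916] F [-0.4  0.2 -0.2] w 0.0464 shift mm [-0.4 -0.2 53.1] turn [0.1  0.03 0.  ]
```

```bash
python3 -m handwheel '[{"hand":-1,"x":-0.0004,"y":0,"z":0.01,"wx":0,"wy":0,"wz":0},{"hand":-1,"x":0,"y":0,"z":0.01,"wx":0,"wy":0,"wz":0},{"hand":-1,"x":0,"y":0,"z":0.003,"wx":0,"wy":0,"wz":0}]'
python3 -c "
from h import *
go(.5905,-.1718,.0385,43)
im=manip.capture('side')[:,:,::-1][200:310,310:420];a=cv2.resize(im,None,fx=4,fy=4)
im=manip.capture('scene')[:,:,::-1][160:260,180:260];b=cv2.resize(im,(352,440));cv2.imwrite('pics/c10.png',np.hstack([a,b]))"
```

```text
t: 14.88
tool_pos: [0.5916, -0.1723, 0.0686]
tcp_rot: [0.93, 0.367, 0.001, 0.002]
contact_force: [-0.4, -1.3, -0.7]
width: 0.0464
p [ 0.5916 -0.1723  0.0686] F [-0.4 -1.3 -0.7] w 0.0464 shift mm [-0.5 -1.3 30.1] turn [ 0.23 -0.03  0.  ]
```

View pics/c10.png

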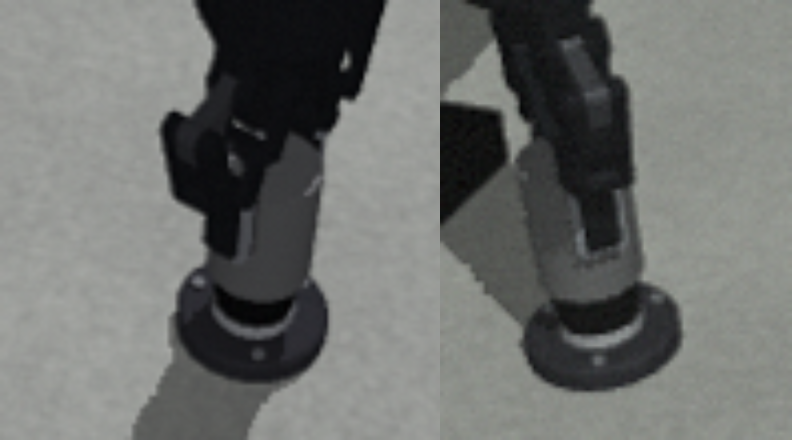

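```bash
python3 -m handwheel '[{"hand":-1,"x":-0.0005,"y":-0.0015,"z":0.006,"wx":0.2,"wy":0,"wz":0},{"hand":-1,"x":0,"y":0,"z":0.006,"wx":0,"wy":0,"wz":0}]'
python3 -c "
from h import *
go(.5905,-.1718,.0385,43)"
```

```text
t: 15.22
tool_pos: [0.591, -0.1718, 0.0571]
tcp_rot: [0.93, 0.367, 0.001, 0.001]
contact_force: [-0.3, -0.3, -0.1]
width: 0.0468
p [ 0.591  -0.1718  0.0571] F [-0.3 -0.3 -0.1] w 0.0468 shift mm [-0.3 -0.4 18.6] turn [ 0.11 -0.07  0.01]
```

```bash
python3 -m handwheel '[{"hand":-1,"x":-0.0003,"y":-0.0004,"z":0.007,"wx":0.1,"wy":0,"wz":0},{"hand":-1,"x":0,"y":0,"z":0.006,"wx":0,"wy":0,"wz":0},{"hand":-1,"x":0,"y":0,"z":0.004,"wx":0,"wy":0,"wz":0}]'
python3 -c "
from h import *
go(.5905,-.1718,.0385,43)"
```

```text
t: 15.6
tool_pos: [0.5902, -0.1717, 0.0385]
tcp_rot: [0.93, 0.367, 0.0, -0.0]
contact_force: [-0.4, 0.7, -0.5]
width: 0.0463
p [ 0.5902 -0.1717  0.0385] F [-0.4  0.7 -0.5] w 0.0463 shift mm [0.1 0.3 0. ] turn [-0.02 -0.06  0.  ]
```

```bash
python3 -m handwheel '[{"hand":-1,"x":0,"y":0,"z":0.0015,"wx":0,"wy":0,"wz":0},{"hand":-1,"x":0,"y":0,"z":0.001,"wx":0,"wy":0,"wz":0}]'
python3 -c "
from h import *
go(.5905,-.1718,.0385,43)"
```

```text
t: 15.85
tool_pos: [0.5903, -0.1716, 0.0384]
tcp_rot: [0.93, 0.367, 0.0, -0.0]
contact_force: [-3.2, 1.2, 8.4]
width: 0.0465
p [ 0.5903 -0.1716  0.0384] F [-3.2  1.2  8.4] w 0.0465 shift mm [ 0.1  0.3 -0.1] turn [-0.   -0.06  0.02]
```

Seated at the expected height (8 N). Releasing and retreating.

```bash
python3 -m handwheel '[{"hand":1,"x":0,"y":0,"z":0,"wx":0,"wy":0,"wz":0},{"hand":1,"x":0,"y":0,"z":0,"wx":0,"wy":0,"wz":0},{"hand":1,"x":0,"y":0,"z":0,"wx":0,"wy":0,"wz":0},{"hand":1,"x":0,"y":0,"z":0,"wx":0,"wy":0,"wz":0},{"hand":1,"x":0,"y":0,"z":0,"wx":0,"wy":0,"wz":0}]'
python3 -m handwheel '[{"hand":1,"x":0,"y":0,"z":-0.03,"wx":0,"wy":0,"wz":0},{"hand":1,"x":0,"y":0,"z":-0.04,"wx":0,"wy":0,"wz":0},{"hand":1,"x":0,"y":0,"z":-0.05,"wx":0,"wy":0,"wz":0},{"hand":1,"x":0,"y":0,"z":-0.05,"wx":0,"wy":0,"wz":0},{"hand":1,"x":0,"y":0,"z":0,"wx":0,"wy":0,"wz":0},{"hand":1,"x":0,"y":0,"z":0,"wx":0,"wy":0,"wz":0}]'
python3 -c "
from h import *
cs={n:manip.capture(n)[:,:,::-1] for n in('side','scene')}
cv2.imwrite('pics/f_side.png',cs['side']);cv2.imwrite('pics/f_scene.png',cs['scene'])
r=[]
for n,im in cs.items():
  im=im.copy()
  for x,y,k in((.5903,-.1718,.024),(.6283,.1915,.02)):
    for u in proj(P[n],cyl(x,y,[(.012,k),(.076,k)])): cv2.circle(im,tuple(int(round(q)) for q in u),0,(0,0,255),-1)
  for c in (cs[n],im):
    r.append(cv2.resize(c[110:310,310:430] if n=='side' else c[160:300,190:420],(180,300) if n=='side' else (394,240),interpolation=0))
cv2.imwrite('pics/f1.png',np.hstack(r[:2])); cv2.imwrite('pics/f2.png',np.hstack(r[2:]))
"
```

```text
t: 16.48
tool_pos: [0.5905, -0.1717, 0.0381]
tcp_rot: [0.93, 0.367, 0.001, -0.0]
contact_force: [-0.2, -0.1, -1.2]
width: 0.0855
t: 17.23
tool_pos: [0.5894, -0.1715, 0.2115]
tcp_rot: [0.93, 0.367, -0.001, -0.001]
contact_force: [0.6, 0.5, -0.8]
width: 0.0852
```

View pics/f1.png

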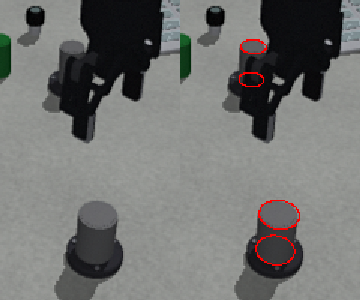

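View pics/f2.png

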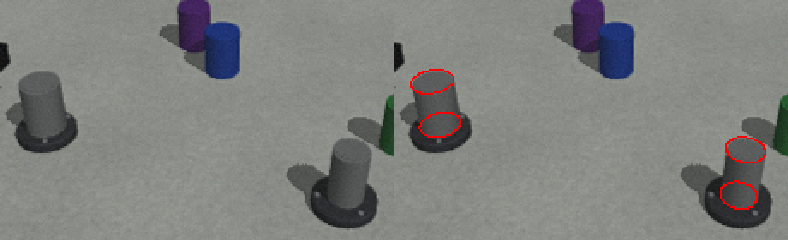

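View pics/f_side.png

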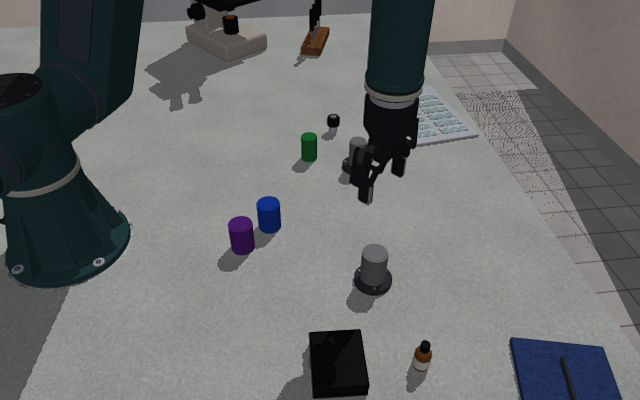

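Both covers line up with the fully seated model (rim at 12 mm, top at 76 mm) in both fixed cameras. They are upright, the gripper is clear of them, and the look-alikes have not moved.

```bash
python3 -c "
from station import manip
print(manip.sign_off())"
```

```text
the job is handed in; nothing more can be done
None
```

Both covers are on their lenses, upright and let go, and the job is handed in, about 17 s into the 64 s limit. I put the narrow grey cover over the slim lens first, then the broad grey cover over the wide lens.

- **Sizes:** The camera fits gave cover radii of 19.4 and 23.7 mm. In the gripper the two covers read 38.5 and 46.6 mm, about 1.5 mm under the stated 40 and 48 mm both times.
- **Seating:** Each cover went on without noticeable force until it touched the holder at the expected height, at about 10 N for the narrow one and 8 N for the broad one.
- **Final pictures:** After release, both covers matched the fully seated outline in the scene and side cameras to about a pixel. In the side view the gripper partly hid the narrow cover, but a clear picture taken right after its release shows it upright and home.
- **Disagreements:** My first move command was refused for missing keys, and nothing moved. Wrist-camera overlays differed from the fitted positions by up to about 2 mm, and no check failed.

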